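Set the hat stretcher to the rider and lock it

ROBOT

A 6-joint arm with a two-finger parallel gripper is mounted at the origin on the work surface. World frame = base frame: x ahead of the robot, y to its left, z up, the work surface at z = 0. Lengths are in m, angles in rad, forces in N, time in s.
With the tool pointing down it reaches from about 0.3 to 0.775 m from the base axis. Payload 14.6 kg.
Tool frame: the origin (TCP) lies at the very end of the fingers, on their centre line; the grasp point (between the pads) lies 19 mm behind it; z points along the fingers, y is the direction in which the jaws open and shut (so a half turn about z gives the same grasp; the last joint's range is limited). The gripper opens to 94 mm and grips with 3 to 60 N. Pads are 16 mm wide; open, the fingers measure 119 mm over their backs; the gripper's body (75 mm by 177 mm) begins 78 mm behind the grasp point.
Start: joints at [1.122, 0.3, 1.521, -0, 1.321, -0.067], TCP at [0.205, 0.51, 0.205] pointing down, gripper open.
Joint ranges: [-3.03, 3.03], [-0.79, 2.21], [0.23, 2.52], [-1.04, 4.18], [0, 3.07], [-2.55, 2.55]. Speed limits (rad/s): [2.22, 2.22, 2.57, 3.14, 3.14, 3.14].

INTERFACE

Orientations are given as [roll, pitch, yaw] about the fixed x, y, z axes, in that order (R = Rz(yaw) Ry(pitch) Rx(roll)).
In Python, from station import ctrl, eyes gives the robot as it stands.
- The arm moves only by the tool jog_arm, never from a script. Its argument "moves" is a list of rows, each a list of 3 entries, a list of its own where there are three numbers: the shift along the world's x, y, z in mm, then the turn, a rotation vector about the world's x, y, z in units of 5 degrees (1.0 is 5 degrees), then the finger opening in mm, from 0 to 94. In form: [[[tx, ty, tz], [wx, wy, wz], jaw], ...]. A call has 1 to 5 rows; each row is the pose to reach, as a shift and turn from the pose commanded when the call began; what a row does not reach only later rows make up. A row lasts 1/12 s, in which the tool goes at most 41.7 mm and 7.16 degrees, less where a joint would pass 70% of its speed; a pose out of reach is approached as far as the arm can. A call with a gripper value outside its range is refused whole. The fingers move at their own pace and stop on an object; "squeeze" is the grip in N (left out, the last holds). Time passes only in rows, so rows that repeat a pose let the fingers close. It gives the time, the measured TCP pose, the force and the opening at its end, in the units of the state.
- ctrl.get_obs(): the state, without advancing time (a new reading comes with each control period).
- eyes.camera(name): name is "side" or "top" or "wrist"; returns a dict with "frame" (420x560x3 uint8, red, green, blue), "vertical_fov" (degrees; the focal length in pixels is half the picture's height over the tangent of half this angle, whatever the lens; pixels are square), "cx", "cy" (the principal point, pixels), "eye" and "attitude" of the camera in the world; the wrist camera has in their place "hand_eye" (4x4, takes a point from camera to tool coordinates, whose origin is the TCP and whose axes are the flange's). Camera axes: x right, y down, z forward; pixel columns grow to the right and rows downward; lengths in m; the calibration is good to about 2 mm. A picture is of the moment at which its call begins: read the wrist's pose just before it. There is no depth.
- ctrl.hand_in(): hands the job in, once; it reports no verdict.
The state is a dict: "time_s": time; "qpos": joint angles; "joint_vel": joint speeds; "tau": joint torques, N m; "ee_pos": TCP position; "eef_rot": TCP orientation; "force": force on the tool from outside, world axes, zero at the start; "moment": the same for the moment, N m; "grip_width": finger opening in m.
Only numpy, scipy, OpenCV 4.12 (cv2) and the standard library are available. Lean on these libraries where they do the work, as an engineer would, in place of code of your own. Each camera call takes 0.05 s, during which the arm holds its last target.

TASK

The hat stretcher is still locked at the last hat's size. Push its size knob fully down to free it, turn it clockwise until its nose points at the brass rider clipped on the dial, then pull the knob straight up as far as it comes, to lock it, and let go. Leave the rider where it is and do not knock the other things about.

Things in the scene. Friction and masses are not known exactly. Their poses are not given: they have to be found in the camera images.
- stretcher: Hat stretcher, fixed to the bench: a grey cast base 240 x 420 x 55 mm (its x, y, z) with the split oval wooden block (165 mm wide, top 165 mm above the bench) on its +y end and the size knob on a round column at its -y end. Origin: centre of its underside, on the bench. z up. Its place and yaw vary.
- knob_grip (a point): Place to hold the size knob: on its upright axis, in its black grip bar, 15 mm under the bar's top and 21 mm above the round skirt (60 mm) that carries the bar. Bar: 60 mm long along this frame's y, 16 mm thick along x (grip faces), 36 mm high. It turns and lifts with the knob; z up. Knob in: it is 141 mm above the bench; out: 12 mm higher. Axis at (-20, -130) mm in the stretcher's frame.
- knob_nose (a point): Tip of the pointer nose on the knob's skirt, 45 mm from the knob's axis, on the frame's +y end of the bar. It moves with the knob.
- rider_tip (a point): Tip of the brass rider, a clip 12 mm wide and 30 mm long on the rim of the 124 mm aluminium dial (dial face 105 mm above the bench). The tip is 46.5 mm from the knob's axis and points to it, so the nose and the tip stand 1.5 mm apart in plan when the knob is set; its outer end, 76 mm from the axis, has a thumb tab. It rises 8 mm above the dial's face.
- size_shaft (a joint): Turn of the knob in rad, growing clockwise seen from above, 0 to 2.8. At 0 the nose points along the stretcher's +y; at value a it points a rad clockwise of that. It turns against a stiff friction of about 0.3 N m and stays where it is left. Turning drives the two halves of the block apart by 4 mm each per rad. It must only be turned with the knob pushed in.
- size_knob (a joint): How far the knob is pulled up, in m: 0 fully in (free), 0.012 fully out against its stop (locked). A stiff friction holds it where it is left: moving it takes about 8 N down or 10 N up. It starts out.
- rider (a joint): Place of the rider on the dial in rad, counted as for the shaft: the knob is set when size_shaft equals rider. The rider starts 0.5 to 2.2 rad clockwise of the nose. It slides with friction.
- ribbon_roll: Roll of dark ribbon, 56 mm across, 30 mm high, loose on the stretcher's deck beside the column, its top 20 mm below the dial's face. Origin: centre of its underside. Leave alone.
- hat_brush: Hat brush 150 x 45 x 43 mm, loose on the bench along the stretcher's near side. Origin: centre of its underside. Leave alone.
- crown_block: Domed wooden crown block, 150 mm across, 105 mm high, loose on the bench. Origin: centre of its underside. Leave alone.
- straw_hat: Straw hat, brim 276 mm across, 100 mm high, loose on the bench. Origin: centre of its underside. Leave alone.
- thread_cone: Cone of thread, 60 mm across, 115 mm high, standing loose on the bench. Origin: centre of its underside. Leave alone.
- glue_jar: Amber glass jar, 66 mm across, 90 mm high, standing loose on the bench. Origin: centre of its underside. Leave alone.

How it is judged:
By the outcome, as a careful person would: the job done as asked, in the order asked, and still so for the second after the job is handed in, with the robot touching nothing.
It also fails if it takes over 38 s, if anything falls off the work surface, if the arm or the gripper's body presses on something with over 40 N, if the wrist force passes 120 N, or if a joint passes its speed limit or range.

## Working session

There is one attempt and no reset: what is moved stays moved. The work goes in short steps, Python scripts to look and compute and a tool call to move; the robot and the scene stay as the last step left them, time stands still between calls to the robot, and variables do not carry over. Pictures are saved under pics/ and viewed, and the job is handed in when it is done.

Besides the shell and the picture viewer there is one more tool, called after ">>>" by a JSON object that holds its "method" and its "body". jog_arm: Moves the arm, as the interface text tells. Its arguments: {"type":"object","properties":{"moves":{"type":"array","items":{"type":"array"}},"squeeze":{"type":"number"}},"required":["moves"]}

```bash
mkdir -p pics; ls; python3 - <<'E'
from station import ctrl, eyes
import cv2
print(ctrl.get_obs())
for n in ["side","top","wrist"]:
    c=eyes.camera(n); cv2.imwrite(f"pics/{n}0.png",cv2.cvtColor(c.pop("frame"),cv2.COLOR_RGB2BGR)); print(n,c)
E
```

```text
pics
{'time_s': 0.0, 'qpos': array([ 1.12238218e+00,  3.00455839e-01,  1.52153703e+00,  6.43603496e-06,
        1.32070897e+00, -6.66198076e-02]), 'joint_vel': array([-0.00011489,  0.00058703,  0.00031493,  0.00223933, -0.00085584,
       -0.00141317]), 'tau': array([ 5.00183305e-04, -5.31796432e+01, -3.52741635e+01,  7.08833733e-02,
        2.42892362e-02, -1.09534203e-04]), 'ee_pos': array([0.20482648, 0.51017134, 0.20491334]), 'eef_rot': array([-3.14048634e+00, -8.00596923e-05,  2.75979668e+00]), 'force': array([ 0.44424606, -0.44651079,  0.08851538]), 'moment': array([0.00719563, 0.05217197, 0.03825272]), 'grip_width': 0.09351999340016921}
side {'vertical_fov': 51.0486347712156, 'cx': 281.43835138807964, 'cy': 207.17896571838565, 'eye': array([-0.02274384, -1.04331927,  0.78614311]), 'attitude': array([-2.11651835, -0.02549865, -0.46646573])}
top {'vertical_fov': 48.25658459151372, 'cx': 268.96939996808817, 'cy': 217.22742873665564, 'eye': array([ 0.39127487, -0.05499431,  1.34852207]), 'attitude': array([-3.05762941, -0.0120594 , -1.5643923 ])}
wrist {'vertical_fov': 70.48412399174389, 'cx': 282.37612074935225, 'cy': 210.2527511649879, 'hand_eye': array([[-6.51693529e-04, -9.67178117e-01, -2.54098534e-01,
         7.38619569e-02],
       [ 9.99999782e-01, -6.02500692e-04, -2.71421882e-04,
        -6.64990634e-05],
       [ 1.09418762e-04, -2.54098656e-01,  9.67178299e-01,
        -1.78009617e-01],
       [ 0.00000000e+00,  0.00000000e+00,  0.00000000e+00,
         1.00000000e+00]])}
```

View pics/top0.png

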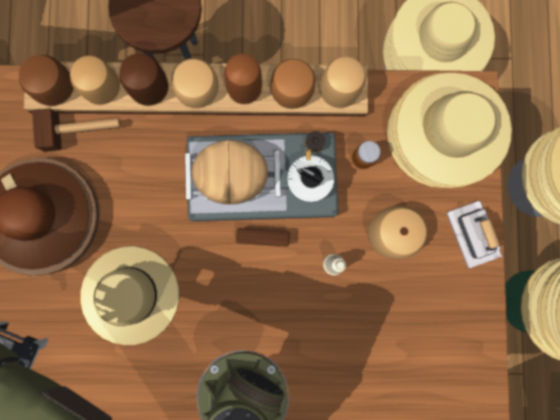

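View pics/side0.png

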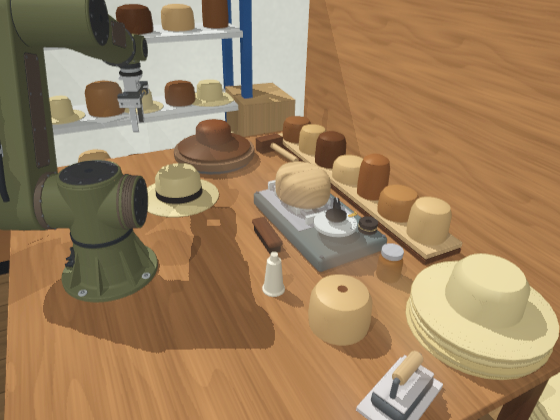

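View pics/wrist0.png

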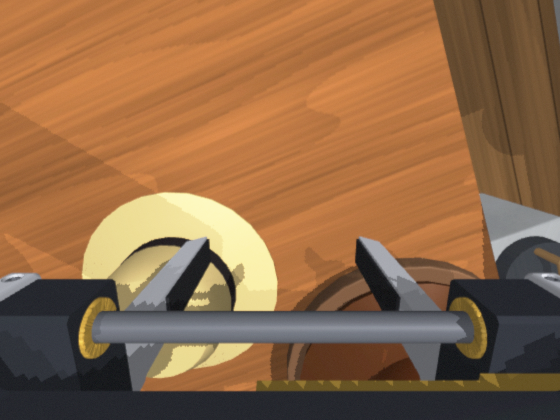

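The top view shows the dial at about (311,178), a dark nose and bar, and the rider near (309,155). The ribbon roll is at (316,140) and the jar at (368,152). I'll enlarge this area and measure it.

```bash
cat > h.py <<'E'
import numpy as np, cv2
from scipy.spatial.transform import Rotation as R
def cam(c,obs=None):
    f=210/np.tan(np.radians(c["vertical_fov"]/2))
    K=np.array([[f,0,c["cx"]],[0,f,c["cy"]],[0,0,1]])
    if "eye" in c: return K,R.from_euler("xyz",c["attitude"]).as_matrix(),np.array(c["eye"])
    T=np.eye(4);T[:3,:3]=R.from_euler("xyz",obs["eef_rot"]).as_matrix();T[:3,3]=obs["ee_pos"]
    T=T@c["hand_eye"]; return K,T[:3,:3],T[:3,3]
def ray(m,u,v,z):
    K,r,e=m; d=r@np.linalg.inv(K)@np.array([u,v,1.]); return e+d*(z-e[2])/d[2]
def proj(m,p):
    K,r,e=m; q=K@(r.T@(np.array(p)-e)); return q[:2]/q[2]
E
python3 - <<'E'
from station import ctrl, eyes
from h import *
c=eyes.camera("top");im=c["frame"][:,:,::-1];m=cam(c)
cv2.imwrite("pics/topz.png",cv2.resize(im[125:225,180:345],None,fx=4.8,fy=4.8,interpolation=cv2.INTER_CUBIC))
c2=eyes.camera("side");im2=c2["frame"][:,:,::-1]
cv2.imwrite("pics/sidez.png",cv2.resize(im2[150:270,245:405],None,fx=5,fy=5,interpolation=cv2.INTER_CUBIC))
print(ray(m,311,178,.105), ray(m,188,135,.055),ray(m,190,220,.055),ray(m,337,215,.055),ray(m,335,132,.055))
# dial by colour
hsv=cv2.cvtColor(im,cv2.COLOR_BGR2HSV)
mk=((hsv[...,2]>170)&(hsv[...,1]<50)).astype(np.uint8); mk[:,:283]=0;mk[:,340:]=0;mk[:150]=0;mk[205:]=0
cs,_=cv2.findContours(mk,0,2);k=max(cs,key=cv2.contourArea);print(cv2.minEnclosingCircle(k),cv2.fitEllipse(cv2.convexHull(k)))
E
```

```text
[ 0.60251491 -0.18144754  0.105     ] [0.72997523 0.15867245 0.055     ] [0.49094189 0.1481726  0.055     ] [ 0.50784801 -0.25864528  0.055     ] [ 0.74254032 -0.25435977  0.055     ]
((310.1666564941406, 178.5), 23.100133895874023) ((310.17626953125, 178.45602416992188), (45.43230438232422, 46.096675872802734), 92.80427551269531)
```

View pics/topz.png

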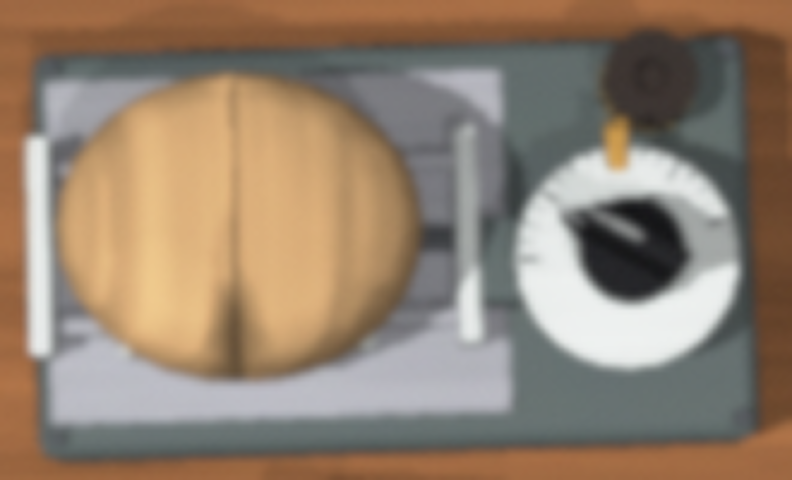

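View pics/sidez.png

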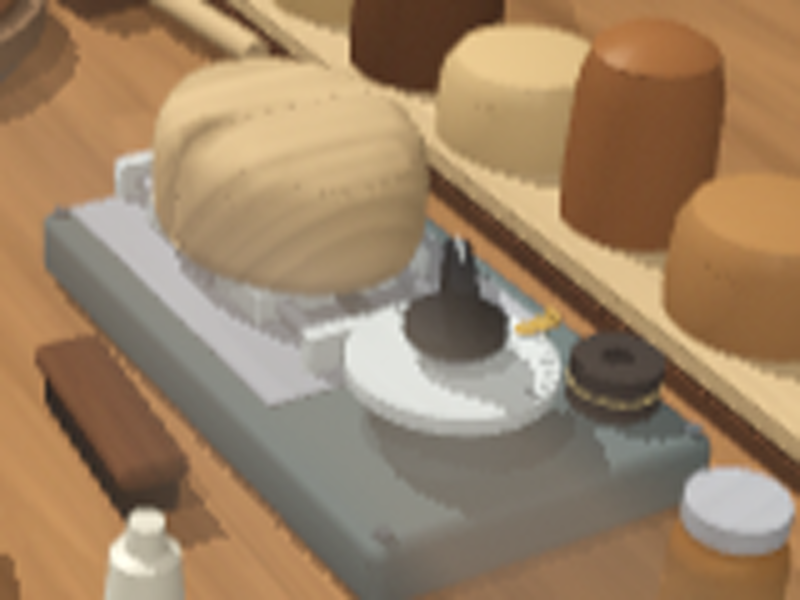

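>>> {"method": "jog_arm", "body": {"moves": [[[20, -32, 10], [0, 0, -1.3], 94], [[40, -64, 20], [0, 0, -2.6], 94], [[60, -96, 30], [0, 0, -3.9], 94], [[80, -128, 35], [0, 0, -5.2], 94], [[100, -160, 40], [0, 0, -6.5], 94]]}}

```text
time_s: 0.67
ee_pos: [0.3054, 0.3489, 0.2459]
eef_rot: [3.141, -0.0, 2.187]
force: [1.4, 1.3, -0.4]
grip_width: 0.0936
```

>>> {"method": "jog_arm", "body": {"moves": [[[20, -34, 2], [0, 0, -1.3], 94], [[40, -68, 4], [0, 0, -2.6], 94], [[60, -102, 6], [0, 0, -3.9], 94], [[80, -136, 8], [0, 0, -5.2], 94], [[100, -170, 10], [0, 0, -6.5], 94]]}}

```text
time_s: 1.08
ee_pos: [0.4054, 0.1786, 0.2557]
eef_rot: [3.141, -0.0, 1.62]
force: [1.0, 1.2, 1.0]
grip_width: 0.0938
```

>>> {"method": "jog_arm", "body": {"moves": [[[20, -34, 0], [0, 0, -1.3], 94], [[40, -68, 0], [0, 0, -2.6], 94], [[60, -102, 0], [0, 0, -3.9], 94], [[80, -136, 0], [0, 0, -5.2], 94], [[100, -170, 0], [0, 0, -6.5], 94]]}}

```text
time_s: 1.5
ee_pos: [0.5055, 0.0084, 0.2555]
eef_rot: [3.141, -0.0, 1.052]
force: [0.1, 1.6, -0.6]
grip_width: 0.0942
```

>>> {"method": "jog_arm", "body": {"moves": [[[19, -38, 2], [0, 0, -0.3], 94], [[38, -76, 4], [0, 0, -0.6], 94], [[58, -114, 6], [0, 0, -1.0], 94], [[78, -152, 8], [0, 0, -1.0], 94], [[97, -190, 10], [0, 0, -1.0], 94]]}}

```text
time_s: 1.92
ee_pos: [0.6001, -0.177, 0.2652]
eef_rot: [-3.141, -0.0, 0.97]
force: [1.0, 0.6, -0.0]
grip_width: 0.094
```

```bash
python3 - <<'E'
from station import ctrl, eyes
from h import *
o=ctrl.get_obs();c=eyes.camera("wrist");im=c["frame"][:,:,::-1];m=cam(c,o)
cv2.imwrite("pics/w1.png",im); print(o["ee_pos"],o["eef_rot"])
np.savez("w1.npz",im=im,K=m[0],r=m[1],e=m[2])
c=eyes.camera("top");mt=cam(c);print(ray(mt,310.17,178.46,.105))
print("dial c proj",proj(m,ray(mt,310.17,178.46,.105)))
E
```

```text
[ 0.600082   -0.17696118  0.26515025] [-3.14149954e+00 -7.45932023e-05  9.70426362e-01]
[ 0.6012485  -0.17921636  0.105     ]
dial c proj [284.49667071 198.52583548]
```

View pics/w1.png

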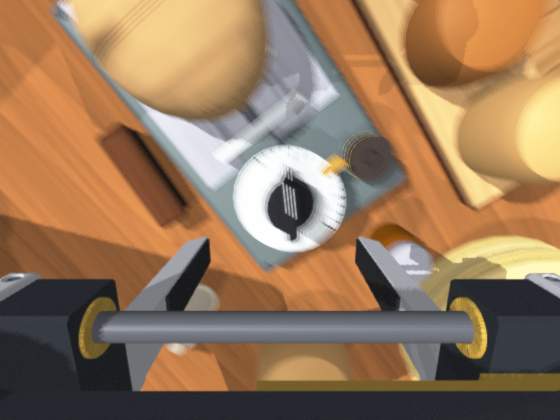

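The wrist view shows the dial centred near (290,198), the nose at about (288,168), the bar running to (293,238), and the rider at (335,163). The arm has settled, so I'll take a sharper picture and measure from that.

```bash
python3 - <<'E'
from station import ctrl, eyes
from h import *
eyes.camera("top");eyes.camera("top")
o=ctrl.get_obs();c=eyes.camera("wrist");im=c["frame"][:,:,::-1].copy();m=cam(c,o)
print(o["time_s"],o["ee_pos"],o["eef_rot"])
x0,y0=220,130
cv2.imwrite("pics/w2z.png",cv2.resize(im[y0:y0+130,x0:x0+190],None,fx=4.2,fy=4.2,interpolation=cv2.INTER_CUBIC))
hsv=cv2.cvtColor(im,cv2.COLOR_BGR2HSV)
roi=np.zeros(im.shape[:2],bool);roi[130:255,225:355]=1
def big(mk):
    cs,_=cv2.findContours((mk&roi).astype(np.uint8),0,2);return max(cs,key=cv2.contourArea)
d=cv2.convexHull(big((hsv[...,2]>130)&(hsv[...,1]<45)))
e=cv2.fitEllipse(d);print("dial",e,ray(m,*e[0],.105))
# dial diameter check
a=ray(m,e[0][0]-e[1][0]/2,e[0][1],.105);b=ray(m,e[0][0]+e[1][0]/2,e[0][1],.105);print(np.linalg.norm(a-b))
b=big((hsv[...,0]>14)&(hsv[...,0]<30)&(hsv[...,1]>130)&(hsv[...,2]>120));print("rider",cv2.minAreaRect(b),cv2.contourArea(b),b[:,0].tolist()[:60])
k=big(hsv[...,2]<60);print("knob",cv2.boundingRect(k),cv2.contourArea(k))
print(k[k[:,0,1].argmin()],k[k[:,0,1].argmax()])
E
```

```text
2.1167 [ 0.59946845 -0.17549636  0.26426448] [-3.14020145e+00  2.31968749e-04  9.69454363e-01]
dial ((284.90240478515625, 164.6220245361328), (136.1146697998047, 189.08114624023438), 16.348718643188477) [ 0.62302173 -0.14547596  0.105     ]
0.15350195648784304
rider ((328.760009765625, 163.6800079345703), (12.0, 25.60000228881836), 53.13010025024414) 229.5 [[334, 154], [332, 156], [331, 156], [328, 159], [325, 159], [325, 162], [324, 163], [322, 163], [318, 167], [318, 169], [319, 170], [319, 172], [320, 173], [322, 173], [323, 174], [324, 174], [326, 172], [327, 172], [331, 168], [333, 168], [339, 162], [341, 162], [342, 161], [342, 160], [340, 158], [339, 158], [338, 157], [338, 156], [336, 154]]
knob (261, 168, 52, 72) 2172.5
[[285 168]] [[285 239]]
```

View pics/w2z.png

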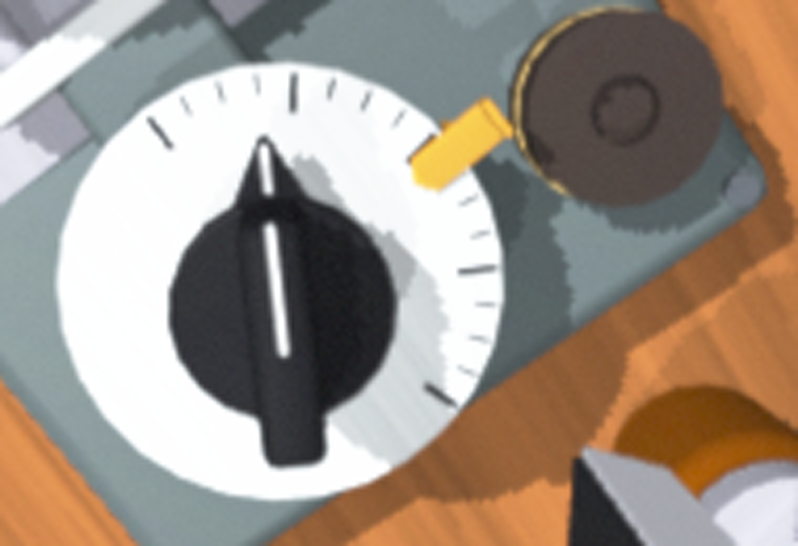

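```bash
python3 - <<'E'
from station import ctrl, eyes
from h import *
o=ctrl.get_obs();c=eyes.camera("wrist");im=c["frame"][:,:,::-1].copy();m=cam(c,o)
print(o["ee_pos"],o["eef_rot"])
hsv=cv2.cvtColor(im,cv2.COLOR_BGR2HSV)
mk=((hsv[...,2]>150)&(hsv[...,1]<30)).astype(np.uint8)
z=np.zeros_like(mk);cv2.circle(z,(287,197),56,1,-1);mk&=z
cs,_=cv2.findContours(mk,0,2);k=max(cs,key=cv2.contourArea)[:,0].astype(float)
P=np.array([ray(m,u+.0,v+.0,.105)[:2] for u,v in cv2.convexHull(k.astype(np.float32))[:,0]])
(cx,cy),rad=cv2.minEnclosingCircle(P.astype(np.float32));print("dial",cx,cy,rad)
A=np.c_[2*P,np.ones(len(P))];s=np.linalg.lstsq(A,(P**2).sum(1),rcond=None)[0];print("lsq",s[:2],np.sqrt(s[2]+s[0]**2+s[1]**2))
pt=lambda x,y,zz:ray(m,220+(x+.5)/4.2-.5,130+(y+.5)/4.2-.5,zz)[:2]
C=s[:2]
def cw(v):return np.degrees(np.arctan2(v[0],v[1]))
for zz in(.122,.127,.132):n=pt(262,137,zz);print("nose",n,cw(n-C),np.linalg.norm(n-C))
a,b=pt(267,222,.168),pt(285,356,.168);print("bar stripe",cw(a-b),a,b,np.linalg.norm(a-b))
be=pt(275,215,.168),pt(295,463,.168)
for zz in(.108,.113):
  t=pt(425,176,zz);u=pt(497,112,zz);print("rider",cw(t-C),np.linalg.norm(t-C),cw(u-C),np.linalg.norm(u-C))
mt=cam(eyes.camera("top"))
a=[ray(mt,*p,.055)[:2] for p in[(188,135),(190,220),(337,215),(335,132)]]
print("yaw cw-of-y", cw(a[0]-a[3]),cw(a[1]-a[2]))
E
```

```text
[ 0.5993277  -0.1745139   0.26480191] [-3.14073207e+00  2.78028616e-05  9.70703733e-01]
dial 0.5997636318206787 -0.17945493757724762 0.06451795995235443
lsq [ 0.59986466 -0.17886041] 0.06337228088440591
nose [ 0.62267775 -0.13913346] 29.86647441008113 0.045811207992430235
nose [ 0.6229632  -0.13873782] 29.92899913477888 0.046296483133876215
nose [ 0.62324866 -0.13834218] 29.990226629094423 0.04678181226381736
bar stripe 26.799277609104895 [ 0.61562749 -0.15156953] [ 0.60157322 -0.17939313] 0.031171710742803525
rider 84.12878197520307 0.052475642553888924 83.42060849089869 0.07753915469988482
rider 83.13997719610504 0.052410234857785946 82.75511306274825 0.07710797289604918
yaw cw-of-y -1.7424906747616655 -2.379670091287186
```

```bash
python3 - <<'E'
from station import ctrl, eyes
for i in range(3):
    o=ctrl.get_obs();print(o["time_s"],o["ee_pos"],o["eef_rot"],o["qpos"],o["joint_vel"]);eyes.camera("top")
E
```

```text
2.2667 [ 0.59938224 -0.17373985  0.26561451] [ 3.14121605e+00 -2.27007521e-04  9.72071108e-01] [-3.40868745e-01  4.35404349e-01  1.19969776e+00  1.23725267e-04
  1.50606850e+00  2.57848539e-01] [ 0.00336509 -0.00640883 -0.00053022 -0.00231571 -0.00032478 -0.00465431]
2.3167 [ 0.5994105  -0.17368984  0.26579244] [ 3.14095568e+00 -2.69060865e-04  9.72286164e-01] [-3.40766778e-01  4.35197800e-01  1.19958684e+00  9.80151034e-05
  1.50612350e+00  2.57737170e-01] [ 0.00069363  0.00052356 -0.00516742 -0.00241783 -0.00103461 -0.00310783]
2.3667 [ 0.59944989 -0.17380644  0.26583426] [ 3.14083600e+00 -2.31421781e-04  9.72228663e-01] [-3.40892998e-01  4.35285570e-01  1.19936957e+00  3.10259562e-05
  1.50614686e+00  2.57672761e-01] [-0.00256797  0.00124067 -0.00389773 -0.00020092 -0.0005811  -0.0014171 ]
```

>>> {"method": "jog_arm", "body": {"moves": [[[0, 0, 0], [0, 0, 0], 94]]}}

```text
time_s: 2.5
ee_pos: [0.5995, -0.1742, 0.2657]
eef_rot: [3.141, -0.0, 0.972]
force: [0.1, 0.4, 0.5]
grip_width: 0.0939
```

```bash
cat > meas.py <<'E'
from station import ctrl, eyes
from h import *
import sys
o=ctrl.get_obs();c=eyes.camera("wrist");im=c["frame"][:,:,::-1].copy();m=cam(c,o)
print(o["time_s"],o["ee_pos"],o["eef_rot"])
np.savez("last.npz",im=im,K=m[0],r=m[1],e=m[2])
p=proj(m,[.600,-.178,.105]).astype(int)
x0,y0=p[0]-75,p[1]-70
cv2.imwrite(sys.argv[1],cv2.resize(im[y0:y0+140,x0:x0+160],None,fx=4,fy=4,interpolation=cv2.INTER_CUBIC));print("crop",x0,y0)
hsv=cv2.cvtColor(im,cv2.COLOR_BGR2HSV)
mk=((hsv[...,2]>150)&(hsv[...,1]<40)).astype(np.uint8)
z=np.zeros_like(mk);cv2.circle(z,tuple(int(v) for v in p),62,1,-1);mk&=z
cs,_=cv2.findContours(mk,0,2);k=max(cs,key=cv2.contourArea)
P=np.array([ray(m,u,v,.105)[:2] for u,v in cv2.convexHull(k)[:,0]])
A=np.c_[2*P,np.ones(len(P))];s=np.linalg.lstsq(A,(P**2).sum(1),rcond=None)[0];print("dial",s[:2],np.sqrt(s[2]+s[0]**2+s[1]**2))
E
python3 meas.py pics/w3.png
```

```text
2.5 [ 0.59950827 -0.1742463   0.26567208] [ 3.14101126e+00 -1.48398441e-04  9.71708541e-01]
crop 209 129
dial [ 0.59377949 -0.17623263] 0.06918295082055224
```

View pics/w3.png

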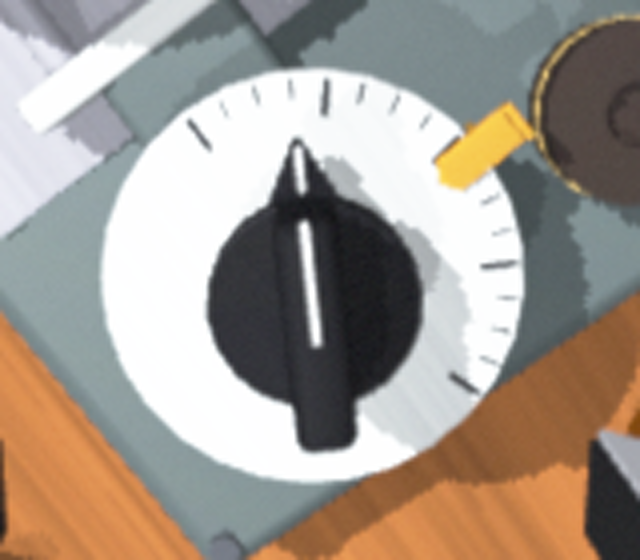

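```bash
python3 - <<'E'
from h import *
d=np.load("last.npz");m=(d["K"],d["r"],d["e"])
pt=lambda x,y,z:ray(m,209+(x+.5)/4-.5,129+(y+.5)/4-.5,z)[:2]
def circ(P):
    P=np.array(P);A=np.c_[2*P,np.ones(len(P))];s=np.linalg.lstsq(A,(P**2).sum(1),rcond=None)[0];return s[:2],np.sqrt(s[2]+s[0]**2+s[1]**2)
C,r=circ([pt(x,y,.105) for x,y in[(101,275),(310,482),(318,68),(523,265),(165,424),(160,130),(430,440)]]);print("dial",C,r)
S,r=circ([pt(x,y,.132) for x,y in[(207,300),(423,295),(370,397),(240,380),(225,238),(392,222)]]);print("skirt",S,r)
cw=lambda v:np.degrees(np.arctan2(v[0],v[1]))
a,b=pt(303,222,.168),pt(317,347,.168);print("stripe",cw(a-b),a,b)
print("bar end", pt(327,450,.165), pt(303,215,.168))
for z in(.122,.130):n=pt(296,138,z);print("nose",cw(n-C),cw(n-S),np.linalg.norm(n-S))
for z in(.107,.113):
  t=pt(448,174,z);u=pt(516,115,z);print("rider",cw(t-C),cw(t-S),np.linalg.norm(t-C),cw(u-C),cw(u-S),cw(u-t))
E
```

```text
dial [ 0.60187708 -0.17874181] 0.06147463440882065
skirt [ 0.60277527 -0.17905025] 0.02978585843637424
stripe 27.94206140259722 [ 0.61586569 -0.15338573] [ 0.60151728 -0.18043711]
bar end [ 0.58820133 -0.20465304] [ 0.61679773 -0.15201759]
nose 28.677555457304106 27.453544472405824 0.04381888117070358
nose 28.767461091651693 27.56566532396506 0.04461669528224076
rider 84.68331644241319 84.23102541783138 0.05031297156629029 83.99322439565883 83.68388102807751 82.59211786080246
rider 83.432508121886 82.95770043909049 0.050228453991041005 83.15818932409428 82.83698209834456 82.59211786080245
```

>>> {"method": "jog_arm", "body": {"moves": [[[3, -5, -15], [0, 0, 1.0], 94], [[3, -5, -45], [0, 0, 1.26], 94], [[3, -5, -75], [0, 0, 1.26], 94], [[3, -5, -105], [0, 0, 1.26], 94], [[3, -5, -129], [0, 0, 1.26], 94]], "squeeze": 50}}

```text
time_s: 2.97
ee_pos: [0.602, -0.1795, 0.134]
eef_rot: [-3.14, 0.0, 1.081]
force: [1.5, 0.3, -0.4]
grip_width: 0.0942
```

>>> {"method": "jog_arm", "body": {"moves": [[[0, 0, 0], [0, 0, 0], 94], [[0, 0, 0], [0, 0, 0], 94]]}}

```text
time_s: 3.13
ee_pos: [0.6024, -0.1797, 0.1361]
eef_rot: [-3.14, 0.0, 1.081]
force: [0.1, -0.3, -0.2]
grip_width: 0.0942
```

```bash
python3 - <<'E'
from station import ctrl, eyes
from h import *
o=ctrl.get_obs();c=eyes.camera("wrist");cv2.imwrite("pics/w4.png",c["frame"][:,:,::-1]);print(o)
m=cam(c,o);print(proj(m,[.6024,-.179,.168]))
E
```

```text
{'time_s': 3.1333, 'qpos': array([-3.48202833e-01,  5.34200631e-01,  1.35642360e+00,  1.63566754e-05,
        1.25242918e+00,  1.41610344e-01]), 'joint_vel': array([ 0.00048899, -0.03855294, -0.04385586, -0.00148564,  0.01326646,
        0.00033264]), 'tau': array([-2.88191659e-02, -6.09337378e+01, -3.11249864e+01,  6.40154304e-02,
       -3.28341415e-01, -8.39563781e-04]), 'ee_pos': array([ 0.60236511, -0.17971327,  0.13614263]), 'eef_rot': array([-3.14014432e+00,  1.90796353e-04,  1.08097816e+00]), 'force': array([ 0.11000509, -0.26396269, -0.17492341]), 'moment': array([-0.14685997,  0.08506654, -0.04029382]), 'grip_width': 0.09422409547516271}
[282.05514461 272.40408643]
```

View pics/w4.png

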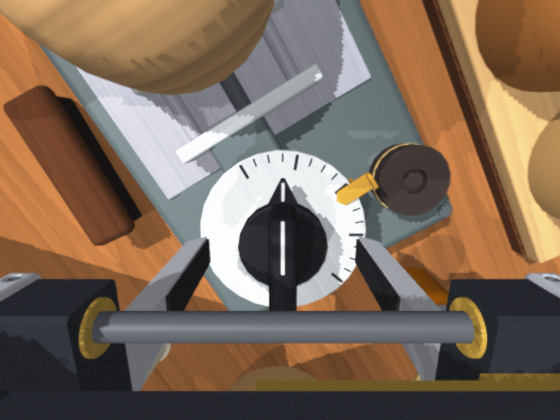

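The bar stands upright in the picture at column 283, centred between the fingers. I'll close the gripper.

>>> {"method": "jog_arm", "body": {"moves": [[[0, 0, 0], [0, 0, 0], 30], [[0, 0, 0], [0, 0, 0], 12], [[0, 0, 0], [0, 0, 0], 8], [[0, 0, 0], [0, 0, 0], 8], [[0, 0, 0], [0, 0, 0], 8]], "squeeze": 50}}

```text
time_s: 3.6
ee_pos: [0.6027, -0.18, 0.1367]
eef_rot: [3.141, -0.0, 1.081]
force: [0.0, 0.1, -0.1]
grip_width: 0.0644
```

>>> {"method": "jog_arm", "body": {"moves": [[[0, 0, 0], [0, 0, 0], 8], [[0, 0, 0], [0, 0, 0], 8], [[0, 0, 0], [0, 0, 0], 8]]}}

```text
time_s: 3.85
ee_pos: [0.6025, -0.1799, 0.1362]
eef_rot: [-3.142, 0.0, 1.081]
force: [-1.3, 0.4, -0.3]
grip_width: 0.0437
```

>>> {"method": "jog_arm", "body": {"moves": [[[0, 0, 0], [0, 0, 0], 8], [[0, 0, 0], [0, 0, 0], 8], [[0, 0, 0], [0, 0, 0], 8], [[0, 0, 0], [0, 0, 0], 8], [[0, 0, 0], [0, 0, 0], 8]]}}

```text
time_s: 4.27
ee_pos: [0.6023, -0.1798, 0.1362]
eef_rot: [-3.141, 0.0, 1.081]
force: [-2.7, 1.2, 1.1]
grip_width: 0.0157
```

>>> {"method": "jog_arm", "body": {"moves": [[[0, 0, 0], [0, 0, 0], 8], [[0, 0, 0], [0, 0, 0], 8], [[0, 0, 0], [0, 0, 0], 8]]}}

```text
time_s: 4.52
ee_pos: [0.6023, -0.1798, 0.1362]
eef_rot: [-3.141, 0.0, 1.081]
force: [-5.0, 2.2, 3.4]
grip_width: 0.0159
```

>>> {"method": "jog_arm", "body": {"moves": [[[0, 0, -3], [0, 0, 0], 8], [[0, 0, -6], [0, 0, 0], 8], [[0, 0, -9], [0, 0, 0], 8], [[0, 0, -12], [0, 0, 0], 8], [[0, 0, -12], [0, 0, 0], 8]]}}

```text
time_s: 4.93
ee_pos: [0.6023, -0.1798, 0.1243]
eef_rot: [-3.141, 0.0, 1.081]
force: [-4.6, 3.3, 4.0]
grip_width: 0.0155
```

>>> {"method": "jog_arm", "body": {"moves": [[[0, 0, -1], [0, 0, 0], 8], [[0, 0, -1], [0, 0, 0], 8], [[0, 0, -1], [0, 0, 0], 8]]}}

```text
time_s: 5.18
ee_pos: [0.6024, -0.1798, 0.1242]
eef_rot: [-3.141, 0.0, 1.081]
force: [-9.2, 4.1, 11.3]
grip_width: 0.016
```

>>> {"method": "jog_arm", "body": {"moves": [[[-0.5, 0.2, -1], [0, 0, 0], 8], [[-0.5, 0.2, -1], [0, 0, 0], 8], [[-0.5, 0.2, -1], [0, 0, 0], 8], [[-0.5, 0.2, -1], [0, 0, 0], 8]]}}

```text
time_s: 5.52
ee_pos: [0.6023, -0.1798, 0.1241]
eef_rot: [3.14, -0.0, 1.081]
force: [-8.4, 3.6, 17.4]
grip_width: 0.0159
```

```bash
python3 - <<'E'
from station import ctrl, eyes
from h import *
o=ctrl.get_obs();c=eyes.camera("side");cv2.imwrite("pics/s5.png",cv2.resize(c["frame"][165:255,290:390,::-1],None,fx=6,fy=6,interpolation=2));print(o["ee_pos"],o["force"],o["moment"])
c=eyes.camera("wrist");cv2.imwrite("pics/w5.png",c["frame"][:,:,::-1])
E
```

```text
[ 0.60233813 -0.17980046  0.12413039] [-8.39251428  3.617366   17.44203564] [ 0.66988831  1.95112996 -0.05257418]
```

View pics/s5.png

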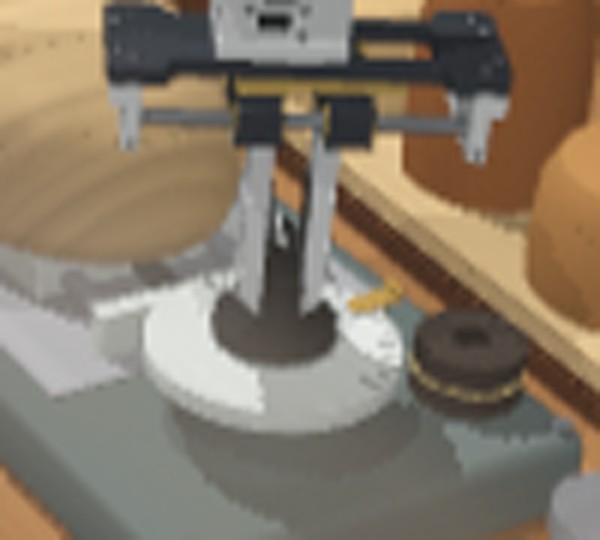

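View pics/w5.png

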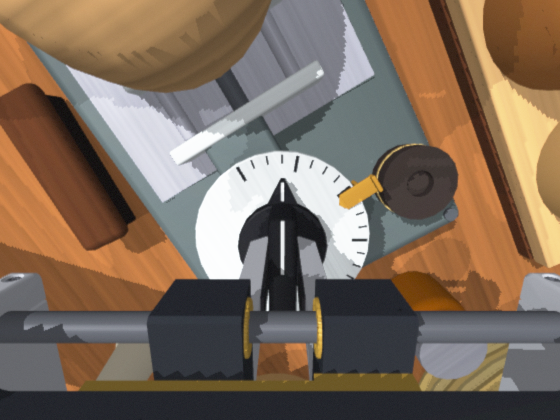

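The knob came down 12.0 mm, and the upward force now rises without further motion, so it is fully in. Next I turn it clockwise.

>>> {"method": "jog_arm", "body": {"moves": [[[0, 0, 0.5], [0, 0, -0.8], 8], [[0, 0, 0.5], [0, 0, -1.6], 8], [[0, 0, 0.5], [0, 0, -2.4], 8], [[0, 0, 0.5], [0, 0, -3.2], 8], [[0, 0, 0.5], [0, 0, -4.0], 8]], "squeeze": 60}}

```text
time_s: 6.03
ee_pos: [0.6023, -0.1798, 0.1242]
eef_rot: [3.14, -0.001, 0.729]
force: [-6.2, 2.5, 12.7]
grip_width: 0.0157
```

>>> {"method": "jog_arm", "body": {"moves": [[[0, 0, 0], [0, 0, -0.8], 8], [[0, 0, 0], [0, 0, -1.6], 8], [[0, 0, 0], [0, 0, -2.4], 8], [[0, 0, 0], [0, 0, -3.2], 8], [[0, 0, 0], [0, 0, -4.0], 8]]}}

```text
time_s: 6.45
ee_pos: [0.6024, -0.1798, 0.1242]
eef_rot: [3.14, -0.001, 0.38]
force: [-7.4, 1.9, 12.6]
grip_width: 0.0156
```

>>> {"method": "jog_arm", "body": {"moves": [[[0, 0, 0], [0, 0, -0.7], 8], [[0, 0, 0], [0, 0, -1.3], 8], [[0, 0, 0], [0, 0, -1.8], 8], [[0, 0, 0], [0, 0, -1.8], 8], [[0, 0, 0], [0, 0, -1.8], 8]]}}

```text
time_s: 6.87
ee_pos: [0.6024, -0.1799, 0.1242]
eef_rot: [3.141, -0.001, 0.225]
force: [-7.1, 2.9, 12.4]
grip_width: 0.0153
```

```bash
python3 - <<'E'
from station import ctrl, eyes
from h import *
o=ctrl.get_obs();c=eyes.camera("wrist");im=c["frame"][:,:,::-1];m=cam(c,o);print(o["ee_pos"],o["eef_rot"],o["force"],o["moment"])
np.savez("last.npz",im=im,K=m[0],r=m[1],e=m[2])
cv2.imwrite("pics/w6.png",cv2.resize(im[140:270,190:380],None,fx=4.2,fy=4.2,interpolation=2))
E
```

```text
[ 0.60236273 -0.17987417  0.12418352] [ 3.14068360e+00 -1.23145173e-03  2.25364447e-01] [-7.14030348  2.93595041 12.43748192] [0.48939931 1.55979448 0.01968881]
```

View pics/w6.png

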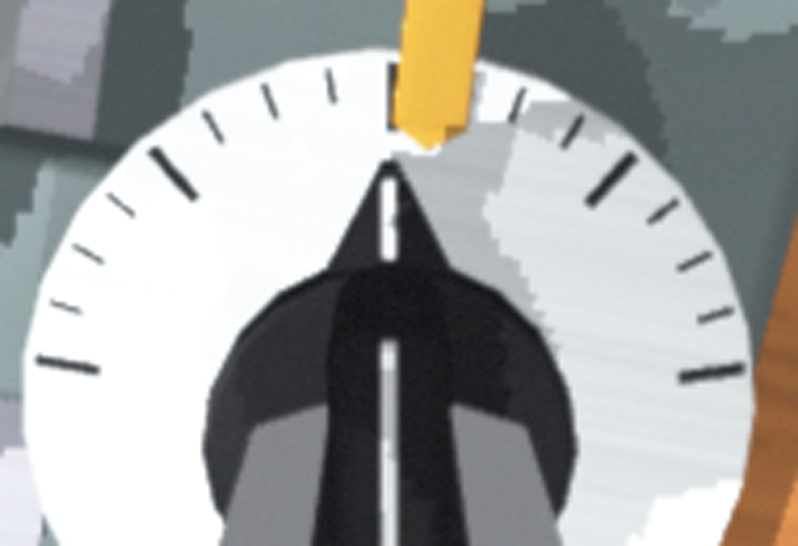

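```bash
python3 - <<'E'
from h import *
d=np.load("last.npz");m=(d["K"],d["r"],d["e"]);print(m[2])
pt=lambda x,y,z:ray(m,190+(x+.5)/4.2-.5,140+(y+.5)/4.2-.5,z)[:2]
def circ(P):
    P=np.array(P);A=np.c_[2*P,np.ones(len(P))];s=np.linalg.lstsq(A,(P**2).sum(1),rcond=None)[0];return s[:2],np.sqrt(s[2]+s[0]**2+s[1]**2)
C,r=circ([pt(x,y,.105) for x,y in[(23,400),(40,290),(100,190),(185,110),(290,65),(560,82),(650,142),(720,240),(755,400)]]);print("dial",C,r)
cw=lambda v:np.degrees(np.arctan2(v[0],v[1]))
for z in(.107,.112,.118):n=pt(389,161,z);print(z,"nose",cw(n-C),np.linalg.norm(n-C))
for z in(.106,.109,.113):
  t=pt(431,149,z);l,r_=pt(393,122,z),pt(467,125,z);u,v=pt(405,0,z),pt(485,0,z);M=(l+r_)/2;U=(u+v)/2
  print(z,"tip",cw(t-C),np.linalg.norm(t-C),"mid",cw(M-C),"out",cw(U-C),np.linalg.norm(U-C),"dir",cw(U-M),"w",np.linalg.norm(l-r_),np.linalg.norm(u-v))
# ticks
for x0,y0,x1,y1 in[(38,360,99,370),(150,150,195,198),(391,63,391,128),(632,156,590,205),(745,368,680,378)]:
  a=pt(x0,y0,.105);b=pt(x1,y1,.105);print("tick",cw((a+b)/2-C))
E
```

```text
[ 0.67388814 -0.16330718  0.30228383]
dial [ 0.60285924 -0.18012347] 0.0612930844942682
0.107 nose 76.47988674766148 0.0438751760469025
0.112 nose 76.48828134738453 0.04462067579250114
0.118 nose 76.49799187715283 0.045515276706002875
0.106 tip 84.77521393050384 0.0460338222010541 mid 83.94896307651979 out 83.85252138571595 0.0689595362013956 dir 83.59840292557338 w 0.011620165797356037 0.012241901711751631
0.109 tip 84.58137745486306 0.04643500697784361 mid 83.78828165834275 out 83.73688233624313 0.06901258594520475 dir 83.59840292557321 w 0.01144256330640852 0.012054796615674936
0.113 tip 84.32808365955655 0.04697073024640238 mid 83.57741643718423 out 83.58297409654719 0.0690837554499755 dir 83.59840292557325 w 0.01120575998514514 0.011805323154239253
tick -2.719218605337196
tick 37.00494736973898
tick 76.93508220829777
tick 117.93112103972732
tick 158.38721993696794
```

>>> {"method": "jog_arm", "body": {"moves": [[[0, 0, 0], [0, 0, -0.6], 8], [[0, 0, 0], [0, 0, -1.1], 8], [[0, 0, 0], [0, 0, -1.4], 8], [[0, 0, 0], [0, 0, -1.4], 8], [[0, 0, 0], [0, 0, -1.4], 8]]}}

```text
time_s: 7.33
ee_pos: [0.6024, -0.1799, 0.1242]
eef_rot: [3.141, -0.001, 0.103]
force: [-7.3, 1.7, 13.4]
grip_width: 0.0157
```

```bash
python3 - <<'E'
from station import ctrl, eyes
from h import *
o=ctrl.get_obs();c=eyes.camera("wrist");im=c["frame"][:,:,::-1];m=cam(c,o);print(o["ee_pos"],o["eef_rot"],o["force"],o["moment"])
np.savez("last.npz",im=im,K=m[0],r=m[1],e=m[2])
cv2.imwrite("pics/w7.png",cv2.resize(im[130:230,235:335],None,fx=6,fy=6,interpolation=2))
E
```

```text
[ 0.6023597  -0.17988398  0.12418741] [ 3.14078608e+00 -1.31004952e-03  1.03385844e-01] [-7.30434768  1.65551164 13.40227304] [0.47491238 1.5535114  0.07336639]
```

View pics/w7.png

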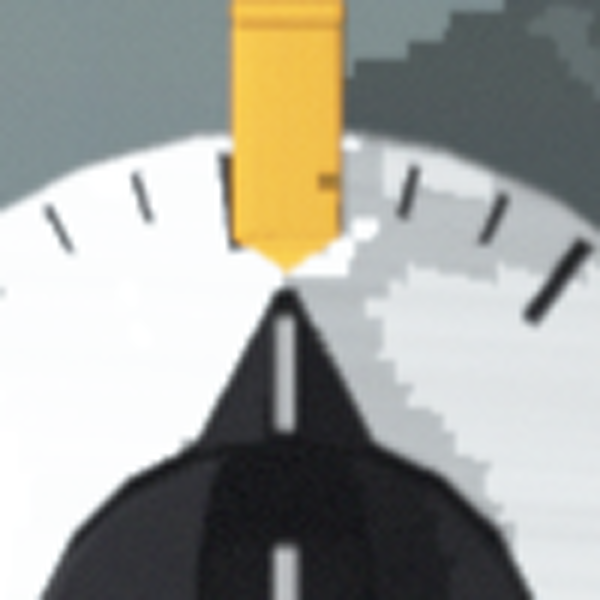

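The nose at (285,287) is about 0.4° short of the rider tip at (288,272), so I'll nudge it round and then pull up.

>>> {"method": "jog_arm", "body": {"moves": [[[0, 0, 0], [0, 0, -0.08], 8], [[0, 0, 0], [0, 0, -0.08], 8], [[0, 0, 0], [0, 0, -0.08], 8]]}}

```text
time_s: 7.63
ee_pos: [0.6024, -0.1799, 0.1242]
eef_rot: [3.141, -0.001, 0.097]
force: [-6.1, 1.9, 13.1]
grip_width: 0.0153
```

```bash
python3 - <<'E'
from station import ctrl, eyes
from h import *
o=ctrl.get_obs();c=eyes.camera("wrist");im=c["frame"][:,:,::-1];m=cam(c,o);print(o["ee_pos"],o["eef_rot"],o["force"],o["moment"])
cv2.imwrite("pics/w8.png",cv2.resize(im[130:230,235:335],None,fx=6,fy=6,interpolation=2))
E
```

```text
[ 0.60236148 -0.17988713  0.12419815] [ 3.14073114e+00 -1.31871765e-03  9.67110466e-02] [-6.05471196  1.89100641 13.13183689] [0.40622795 1.57852872 0.20333406]
```

View pics/w8.png

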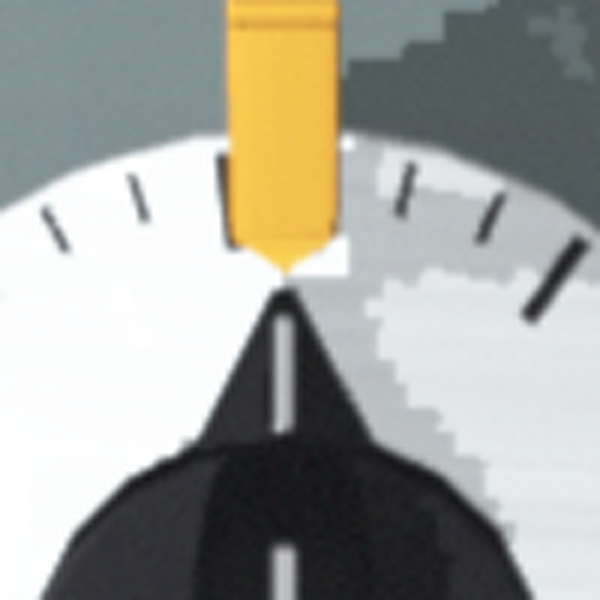

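>>> {"method": "jog_arm", "body": {"moves": [[[0, 0, 3], [0, 0, 0], 8], [[0, 0, 6], [0, 0, 0], 8], [[0, 0, 9], [0, 0, 0], 8], [[0, 0, 12], [0, 0, 0], 8], [[0, 0, 13], [0, 0, 0], 8]]}}

```text
time_s: 8.1
ee_pos: [0.6021, -0.1798, 0.1357]
eef_rot: [3.142, 0.0, 0.096]
force: [3.5, -2.8, -8.9]
grip_width: 0.0159
```

>>> {"method": "jog_arm", "body": {"moves": [[[0, 0, 1], [0, 0, 0], 8], [[0, 0, 2], [0, 0, 0], 8], [[0, 0, 2], [0, 0, 0], 8], [[0, 0, 2], [0, 0, 0], 8]]}}

```text
time_s: 8.43
ee_pos: [0.602, -0.1798, 0.1366]
eef_rot: [-3.141, 0.001, 0.096]
force: [7.2, -3.3, -16.8]
grip_width: 0.0156
```

>>> {"method": "jog_arm", "body": {"moves": [[[0, 0, 1], [0, 0, 0], 8], [[0, 0, 1], [0, 0, 0], 8], [[0, 0, 1], [0, 0, 0], 8]]}}

```text
time_s: 8.68
ee_pos: [0.6019, -0.1798, 0.1366]
eef_rot: [-3.141, 0.001, 0.096]
force: [11.2, -4.0, -23.8]
grip_width: 0.0157
```

```bash
python3 - <<'E'
from station import ctrl, eyes
from h import *
o=ctrl.get_obs();c=eyes.camera("wrist");im=c["frame"][:,:,::-1];m=cam(c,o);print(o["ee_pos"],o["eef_rot"],o["force"],o["moment"])
cv2.imwrite("pics/w9.png",im)
E
```

```text
[ 0.60192332 -0.17975255  0.13663338] [-3.14106709e+00  1.30455852e-03  9.64070803e-02] [ 11.18785413  -4.00566157 -23.82743101] [-1.07180792 -2.02803639  0.19659805]
```

View pics/w9.png

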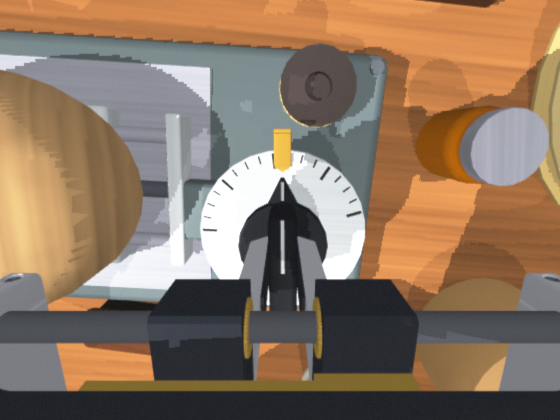

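The knob is against its upper stop: the force rose from 17 to 24 N with no motion. The nose is still on the rider. I'll relax the upward pull and open.

>>> {"method": "jog_arm", "body": {"moves": [[[0, 0, -1], [0, 0, 0], 8], [[0, 0, -2], [0, 0, 0], 8], [[0, 0, -2.5], [0, 0, 0], 8], [[0, 0, -2.5], [0, 0, 0], 8]]}}

```text
time_s: 9.07
ee_pos: [0.6021, -0.1798, 0.1364]
eef_rot: [3.141, -0.0, 0.096]
force: [2.3, -1.9, -5.9]
grip_width: 0.0151
```

>>> {"method": "jog_arm", "body": {"moves": [[[0, 0, 0], [0, 0, 0], 20], [[0, 0, 0], [0, 0, 0], 30], [[0, 0, 0], [0, 0, 0], 40], [[0, 0, 0], [0, 0, 0], 50], [[0, 0, 0], [0, 0, 0], 50]]}}

```text
time_s: 9.48
ee_pos: [0.6021, -0.1797, 0.1365]
eef_rot: [3.142, -0.0, 0.096]
force: [-0.4, -0.4, 0.2]
grip_width: 0.0431
```

>>> {"method": "jog_arm", "body": {"moves": [[[0, 0, 0], [0, 0, 0], 50], [[0, 0, 25], [0, 0, 0], 50], [[0, 0, 50], [0, 0, 0], 50], [[0, 0, 80], [0, 0, 0], 50], [[0, 0, 110], [0, 0, 0], 50]]}}

```text
time_s: 9.9
ee_pos: [0.6018, -0.1796, 0.2474]
eef_rot: [-3.141, 0.001, 0.096]
force: [-0.2, -0.6, -0.3]
grip_width: 0.0498
```

>>> {"method": "jog_arm", "body": {"moves": [[[0, 0, 20], [0, 0, 0], 50], [[0, 0, 20], [0, 0, 0], 50], [[0, 0, 20], [0, 0, 0], 50]]}}

```text
time_s: 10.15
ee_pos: [0.6023, -0.1798, 0.2669]
eef_rot: [3.141, -0.002, 0.096]
force: [1.4, 0.1, -1.1]
grip_width: 0.0497
```

```bash
python3 - <<'E'
from station import ctrl, eyes
from h import *
o=ctrl.get_obs();c=eyes.camera("wrist");im=c["frame"][:,:,::-1];m=cam(c,o);print(o["time_s"],o["ee_pos"],o["eef_rot"],o["force"])
np.savez("last.npz",im=im,K=m[0],r=m[1],e=m[2])
cv2.imwrite("pics/w10.png",cv2.resize(im[120:260,215:355],None,fx=4.2,fy=4.2,interpolation=2))
c=eyes.camera("side");cv2.imwrite("pics/s10.png",c["frame"][:,:,::-1])
E
```

```text
10.15 [ 0.60227727 -0.17978014  0.26693951] [ 3.14086491e+00 -1.59025832e-03  9.63948067e-02] [ 1.35171116  0.06178291 -1.14826271]
```

View pics/w10.png

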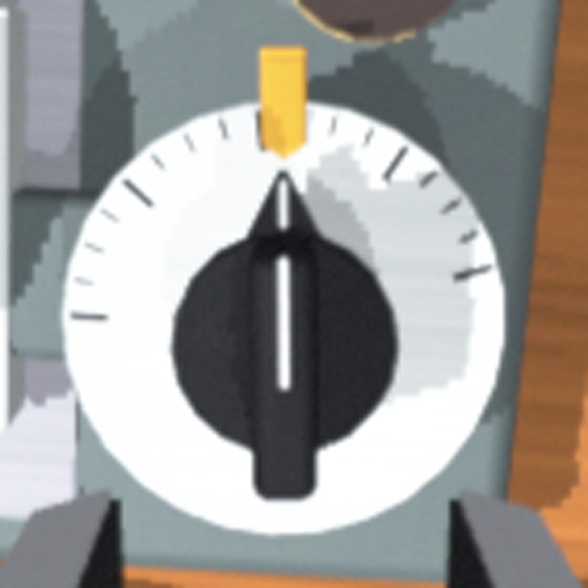

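View pics/s10.png

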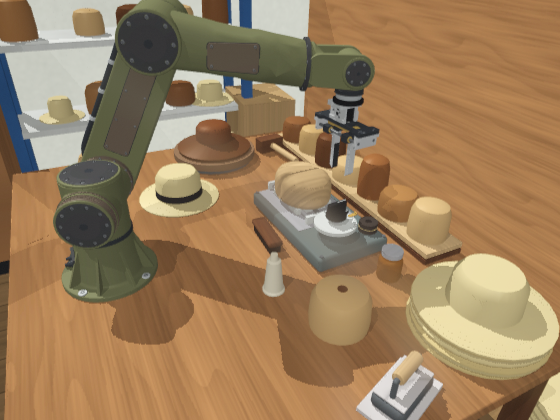

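The nose tip at (283,172) is in line with the rider tip at (283,157). The skirt looks as wide as it did when the knob was out at the start (53.8 px against 54). Everything else is in its place, so I'm handing in.

```bash
python3 -c "
from station import ctrl
print(ctrl.hand_in(), ctrl.get_obs()['time_s'])"
```

```text
the job is handed in; nothing more can be done
the job is handed in; nothing more can be done
```

I finished the job and handed it in at about 10.2 s; the robot gave no verdict. I pushed the knob fully down, turned it about 56° clockwise to the rider, pulled it up to its stop and let go, leaving the arm clear above it.

- **Push down:** the knob went down 12.0 mm, then stopped moving while the force rose to 17 N.
- **Alignment:** in the last wrist picture, taken after letting go, the nose tip and rider tip are in the same pixel column. The difference is well under 1°, and the rider hadn't visibly moved.
- **Pull up:** the knob rose about 12.4 mm at the gripper, 0.4 mm more than its travel, which I put down to give in the grip. The pull then rose from 17 to 24 N with no more movement. After letting go, the skirt looks the same width as when the knob was out at the start.
- **Other things:** none of them look moved in the last side picture; I judged this by eye.
- **Disagreements:** early estimates of the rider's angle ranged from 83° to 85°, and my first reading put its tip about 5 mm too far from the axis. I set the final angle from close-up wrist pictures instead.

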